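# Put the dip rod back in its glaze bottle and hang up the mug

### The arm

A 6-joint arm with a two-finger parallel gripper is mounted at the origin on the work surface. World frame = base frame: x ahead of the robot, y to its left, z up, the work surface at z = 0. Lengths are in m, angles in rad, forces in N, time in s.
With the tool pointing down it reaches from about 0.375 to 0.9 m from the base axis. Payload 3.1 kg.
Tool frame: the origin (TCP) lies at the very end of the fingers, on their centre line; the grasp point (between the pads) lies r.pinch_z behind it (r.pinch_z is the distance from the TCP to the grasp point, in m); z points along the fingers, y is the line along which they close (so a half turn about z gives the same grasp; the last joint's range is limited). The gripper opens to 87 mm and grips with 3 to 60 N. Pads are 19 mm wide; open, the fingers measure 117 mm over their backs; the gripper's body (75 mm by 190 mm) begins 51 mm behind the grasp point.
Start: joints at [-1.502, 0.527, 1.433, -0, 1.181, -0.178], TCP at [0.153, -0.606, 0.223] pointing down, gripper open.
Joint ranges: [-3.08, 3.08], [-0.75, 2.2], [0.22, 2.44], [-1.43, 4.57], [0, 2.65], [-2.85, 2.85]. Speed limits (rad/s): [2.79, 2.79, 3.14, 3.14, 3.14, 3.14].

### API

Orientations are given as a unit quaternion [x, y, z, w].
In Python, from plant import readout, imaging, order, nets, r gives the robot as it stands.
- The arm moves only by the shell command python3 -m inch 'ROWS' [OPENING] [FORCE]. ROWS is JSON, one flat list of numbers, 6 for each row, row after row: the shift along the tool's x, y, z in m, then the turn, a rotation vector about the tool's x, y, z in degrees. In form: [dx, dy, dz, ax, ay, az, dx, dy, dz, ax, ay, az, ...]. A call has exactly 5 rows; each row shifts and turns the commanded pose from where the row before left it, along the tool's axes as they then stand; what a row does not reach is not made up. A row lasts 1/12 s, in which the tool goes at most 41.7 mm and 7.16 degrees, less where a joint would pass 70% of its speed; a pose out of reach is approached as far as the arm can. A call with a gripper value outside its range is refused whole. OPENING is the opening, from -1 (shut) to 1 (fully open), set as the call begins (- or left out, the last holds). The fingers move at their own pace and stop on an object; FORCE is the grip in N (left out, the last holds). Time passes only in rows, so rows that do not move let the fingers close, or fill a call up. It gives the time, the measured TCP pose, the force, the opening and the grip force at its end, in the units of the state.
- readout.get_state(): the state, without advancing time (a new reading comes with each control period).
- imaging.capture(name): name is "side" or "top" or "wrist"; returns a dict with "pixels" (420x560x3 uint8, blue, green, red), "range_z" (420x560 float32, m along the optical axis (not along the pixel's ray), 0 where there is no reading), "fx", "fy", "cx", "cy" (pixels), "cam_to_world" (4x4, takes a point from camera to world coordinates); the wrist camera has in their place "hand_eye" (4x4, takes a point from camera to tool coordinates, whose origin is the TCP and whose axes are the flange's). Camera axes: x right, y down, z forward; pixel columns grow to the right and rows downward; lengths in m; the calibration is good to about 2 mm. A picture is of the moment at which its call begins: read the wrist's pose just before it.
- order.close_job(): hands the job in; it is judged then, once.
Trained networks look in a picture, given as the dict that the camera call returned (one of the last four; its "shot" number tells which), for a name from the list of things; names that differ only in an ending like _2 or _b are one class to them, and where a whole thing is asked for, a point or a joint stands for the part that bears it (a point fixed in the world has none). Each returns a list of dicts, best first, with "confidence" (0 to 1); they miss things now and then, are a little off and sometimes report something else, mostly with a low value. They report only what shows in the picture. A call takes as long as a camera call. They do not tell look-alikes from the thing itself.
- nets.look_for(query, picture): "rect" ([left, top, right, bottom] in pixels, round what is visible of it).
The state is a dict: "time": time; "qpos": joint angles; "joint_velocities": joint speeds; "joint_efforts": joint torques, N m; "position": TCP position; "orientation": TCP orientation; "contact_force": force on the tool from outside, world axes, zero at the start; "wrist_torque": the same for the moment, N m; "opening": finger opening in m; "finger_force": force on a finger pad.
Only numpy, scipy, OpenCV 4.12 (cv2) and the standard library are available. Lean on these libraries where they do the work, as an engineer would, in place of code of your own. Each camera call takes 0.05 s, during which the arm holds its last target. There are 200 camera calls.

### The job

The small mug is upside down over the neck of the bottle as a dust cover: lift it off and hang it by its handle on the hook of the stand. Then take the cork-headed dip rod out of the drying rack and push it down into the bottle's narrow neck until its cork sits fully home on the lip. Leave the bottle standing where it is, leave the needle tool and the brush in the rack, and do not disturb the other pots and things on the bench.

Things in the scene. Friction and masses are not known exactly. Their poses are not given: they have to be found in the camera images.
- bottle: dark teal stoneware bottle, loose, 0.8 kg, standing upright, the one with the mug over its neck. Origin: centre of its underside, z up. Body 76 mm in diameter up to a flat shoulder at 72 mm; neck 25 mm in diameter from there to 109 mm, flaring to a lip 31 mm in diameter at 118 mm
- bottle_mouth (a point): centre of the bottle's mouth, at lip height, 118 mm above the bottle's underside. The bore is 11 mm in diameter through the neck, funnelled to about 17 mm at the lip; it is open for 108 mm below the lip
- mug: cream mug, 0.14 kg, upside down over the bottle's neck, rim on the bottle's shoulder. Origin: centre of its rim (at the bottom as it stands), z towards its closed foot 68 mm above. Straight round body 60 mm in diameter, wall 4 mm. The handle sticks out along its own +y: a bar 9 mm thick, reaching 62 mm from the axis, 5 to 63 mm above the rim
- mug_loop (a point): centre of the opening of the mug's handle, 42 mm from the mug's axis along its +y and 34 mm above the rim; the opening is 23 mm wide (along y, from 30 to 53 mm) and 39 mm high (14 to 53 mm above the rim) and goes through along the mug's x
- hook_stand: fixed stand: round wooden foot 110 mm wide, 16 mm thick, wooden post 20 mm in diameter, 225 mm tall at its centre. Origin: centre of the foot's underside, z up. A steel hook of 8 mm round bar runs level from the post along the stand's -x, its axis 200 mm high, to x = -86 mm, then turns up to its tip at x = -100 mm (top of tip 218 mm high)
- hook_seat (a point): point on the axis of the hook's level bar, midway along it: 45 mm from the post's axis along the stand's -x, 200 mm above the table
- rack: fixed plywood drying rack, 60 x 190 mm, its top 112 mm above the table: a 12 mm board with three 14 mm holes at y = -60, 0 and 60 mm, on a 10 mm thick panel at each end. Origin: centre of its underside, long side along its y, z up
- dip_rod: dip rod, 40 g: a plain cork head, a cylinder 28 mm in diameter and 32 mm tall, on a wooden rod 8 mm in diameter that reaches 85 mm below the cork and has a round end. It hangs upright in a hole of the rack, the cork on the board. Origin: centre of the cork's underside, z up towards the cork's top
- rod_tip (a point): lower end of the dip rod, 85 mm below the cork's underside
- needle_tool: needle tool hanging in another hole of the rack: slim wooden handle 12 mm in diameter on a 22 mm collar, 48 mm tall above the board. Origin: underside of the collar. To be left there
- brush: brush hanging, bristles up, in another hole of the rack: 22 mm collar, ferrule 14 mm in diameter, 50 mm tall above the board. Origin: underside of the collar. To be left there
- tree_tall: teal glazed ceramic fir tree, a cone 60 mm wide, 110 mm tall, loose; origin at its underside. To be left alone
- tree_short: teal glazed ceramic fir tree, a cone 52 mm wide, 85 mm tall, loose; origin at its underside. To be left alone
- dish: small teal dish, 90 mm wide, 26 mm tall, loose; origin at its underside. To be left alone
- jar: cream jar with a cork-coloured lid, 54 mm wide, 60 mm tall, loose; origin at its underside. To be left alone
- bud_vase: small teal bud vase, closed at the top, 60 mm wide, 115 mm tall, loose; origin at its underside. To be left alone
- spoon: wooden spoon lying flat, 170 mm long, loose; origin at its underside. To be left alone
Not all that is in view belongs to the job. Leave any pink or red look-alike of the mug alone.

How it is judged:
By the outcome, as a careful person would: the job done as asked, in the order asked, and still so for the second after the job is handed in, with the robot touching nothing.
It also fails if it takes over 61 s, if anything falls off the work surface, if the arm or the gripper's body presses on something with over 40 N, if the wrist force passes 120 N, or if a joint passes its speed limit or range.

## Working session

There is one attempt and no reset: what is moved stays moved. The work goes in short steps, Python scripts to look and compute and a shell command to move; the robot and the scene stay as the last step left them, time stands still between calls to the robot, and variables do not carry over. Pictures are saved under pics/ and viewed, at most 12 in all, crops included, and the job is handed in when it is done.

```bash
ls; mkdir -p pics; python3 - <<'E'
from plant import readout, imaging, order, nets, r
import cv2,numpy as np,pickle
s=readout.get_state();print({k:np.round(v,3) for k,v in s.items()},r.pinch_z)
ims=[]
for n in("side","top"):
    c=imaging.capture(n);pickle.dump(c,open(n+'.pkl','wb'));ims.append(c['pixels'])
    print(n,np.round(c['cam_to_world'],3).tolist(),c['fx'],c['fy'],c['cx'],c['cy'])
    for q in("bottle","mug","hook_stand","rack","dip_rod","needle_tool","brush","bud_vase"):
        print(q,[(np.round(d['rect']).astype(int).tolist(),round(d['confidence'],2)) for d in nets.look_for(q,c)][:3])
cv2.imwrite('pics/side.png',ims[0]);cv2.imwrite('pics/top.png',ims[1])
E
```

```text
pics
{'time': np.float64(0.0), 'qpos': array([-1.502,  0.528,  1.434, -0.   ,  1.181, -0.179]), 'joint_velocities': array([ 0.   ,  0.002,  0.001,  0.001, -0.001,  0.001]), 'joint_efforts': array([ 1.0000e-03, -4.4004e+01, -1.7659e+01,  6.3000e-02,  5.8000e-02,
       -0.0000e+00]), 'position': array([ 0.153, -0.605,  0.222]), 'orientation': array([ 0.992,  0.123,  0.   , -0.001]), 'contact_force': array([ 0.609, -0.722,  0.217]), 'wrist_torque': array([-0.002, -0.008,  0.007]), 'finger_force': np.float64(0.0), 'opening': np.float64(0.087)} 0.0187
side [[0.994, -0.076, 0.083, 0.45], [-0.113, -0.611, 0.784, -0.863], [-0.009, -0.788, -0.615, 0.827], [0.0, 0.0, 0.0, 1.0]] 434.961135517326 434.961135517326 273.99503197015 206.69908914912784
bottle [([256, 238, 285, 275], 0.97), ([198, 275, 220, 305], 0.58), ([242, 288, 294, 401], 0.49)]
mug [([258, 212, 281, 252], 0.83), ([211, 219, 233, 256], 0.81), ([293, 275, 324, 314], 0.63)]
hook_stand [([240, 122, 288, 197], 0.92)]
rack [([240, 290, 296, 399], 0.82), ([321, 190, 340, 219], 0.19)]
dip_rod [([246, 287, 265, 307], 0.72)]
needle_tool [([268, 330, 280, 354], 0.63)]
brush [([259, 307, 272, 328], 0.67)]
bud_vase [([358, 269, 383, 316], 0.68)]
top [[-0.022, -0.999, 0.05, 0.509], [-1.0, 0.022, 0.011, 0.016], [-0.012, -0.049, -0.999, 1.024], [0.0, 0.0, 0.0, 1.0]] 380.3837852888717 380.3837852888717 285.81991562551644 209.16820876413848
bottle [([305, 208, 335, 238], 0.67)]
mug [([358, 178, 388, 211], 0.8), ([299, 210, 333, 237], 0.75), ([248, 202, 284, 230], 0.63)]
hook_stand [([148, 189, 202, 253], 0.91), ([431, 229, 442, 239], 0.22)]
rack [([383, 207, 477, 253], 0.85)]
dip_rod [([402, 233, 422, 248], 0.6)]
needle_tool [([457, 222, 470, 230], 0.53)]
brush [([434, 228, 445, 239], 0.63), ([457, 223, 470, 233], 0.54)]
bud_vase [([370, 128, 394, 148], 0.85), ([404, 237, 422, 249], 0.3)]
```

```bash
python3 - <<'E'
import cv2
a=cv2.imread('pics/side.png')[100:420,140:420];cv2.imwrite('pics/s2.png',cv2.resize(a,None,fx=1.87,fy=1.87,interpolation=cv2.INTER_CUBIC)[:598])
b=cv2.imread('pics/top.png')[100:280,130:490];cv2.imwrite('pics/t2.png',cv2.resize(b,None,fx=2.2,fy=2.2,interpolation=cv2.INTER_CUBIC))
E
```

```text
(no output)
```

View pics/s2.png

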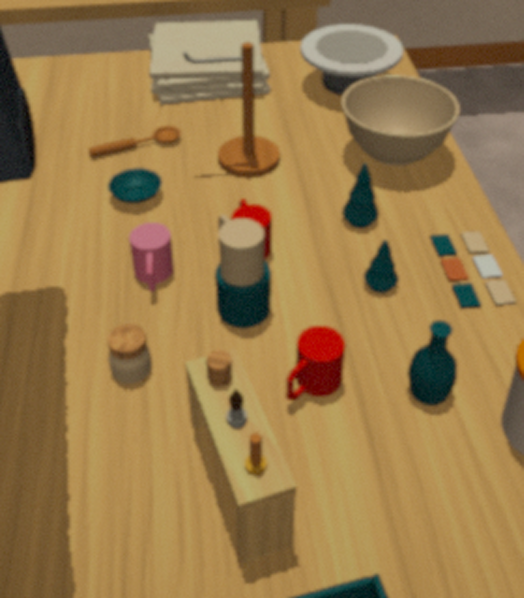

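View pics/t2.png

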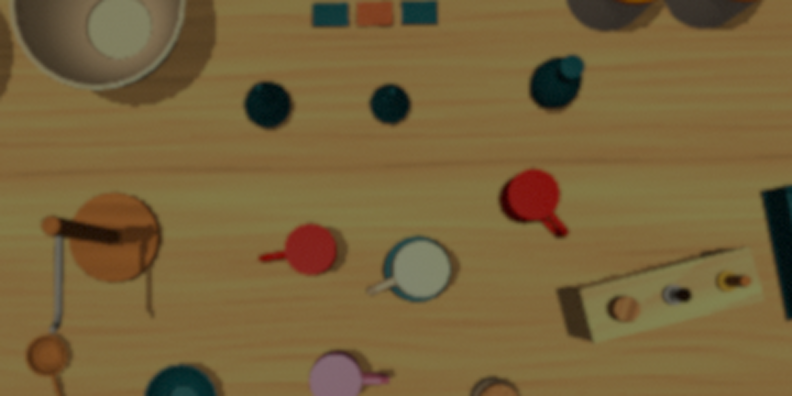

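Side crop: cream mug on the teal bottle at (243,260). Top crop: foot at (420,268), handle to the left/down. Possible mistakes in the top crop are the red mugs at (310,248) and (533,195) and the pink mug at (337,380). I choose the cream one, which is the only one on a bottle. The cork is at (624,308), the needle and brush are at (678,294) and (736,280), and the hook runs from (57,235) to (57,328).

```bash
cat > h.py <<'E'
import numpy as np,cv2,pickle
from scipy.optimize import least_squares
from scipy.spatial.transform import Rotation as R
def cloud(c,T=None):
    T=c['cam_to_world'] if T is None else T
    z=c['range_z'];v,u=np.indices(z.shape)
    p=np.stack([(u-c['cx'])*z/c['fx'],(v-c['cy'])*z/c['fy'],z],-1)
    w=p@T[:3,:3].T+T[:3,3];w[z<=0]=np.nan
    return w
def near(w,px,xy,rad,zlo,zhi):
    m=(np.hypot(w[...,0]-xy[0],w[...,1]-xy[1])<rad)&(w[...,2]>zlo)&(w[...,2]<zhi)
    return m
def circ(p,rad):
    f=lambda q:np.hypot(p[:,0]-q[0],p[:,1]-q[1])-rad
    return least_squares(f,p[:,:2].mean(0),loss='soft_l1',f_scale=.002)
E
python3 - <<'E'
from h import *
t=pickle.load(open('top.pkl','rb'));s=pickle.load(open('side.pkl','rb'))
wt,ws=cloud(t),cloud(s)
print('table z',np.nanmedian(wt[200:205,330:350,2]), np.nanmedian(wt[260:300,300:400,2]),np.nanmedian(ws[300:330,340:350,2]))
def at(w,u,v): return np.round(np.nanmedian(w[v-1:v+2,u-1:u+2].reshape(-1,3),0),4)
# top pixel = 130+u/2.2,100+v/2.2
for n,(u,v) in dict(mug=(420,268),handle=(378,290),post=(50,225),hookA=(57,260),hookM=(58,290),tip=(55,325),foot=(120,260),cork=(624,308),needle=(680,294),brush=(740,280),red=(310,248),red2=(533,195),pink=(337,380),dish=(182,380),jar=(495,392)).items():
    print(n,at(wt,round(130+u/2.2),round(100+v/2.2)))
# mug foot
for nm,w in(('top',wt),('side',ws)):
    c0=at(wt,round(130+420/2.2),round(100+268/2.2))
    m=near(w,0,c0,.05,.128,.16);p=w[m];print(nm,'mugfoot',m.sum(),np.median(p,0).round(4),(p.min(0)+p.max(0))/2,np.ptp(p,axis=0))
    m=near(w,0,c0,.09,.085,.137);p=w[m];d=np.hypot(*(p[:,:2]-c0[:2]).T);p=p[d>.045];print('  handle pts',len(p),p.mean(0).round(4) if len(p) else 0)
    c0=at(wt,round(130+624/2.2),round(100+308/2.2))
    m=near(w,0,c0,.03,.13,.16);p=w[m];print(nm,'cork',m.sum(),np.median(p,0).round(4),(p.min(0)+p.max(0))/2,np.ptp(p,axis=0))
    c0=at(wt,round(130+50/2.2),round(100+225/2.2))
    m=near(w,0,c0,.03,.215,.25);p=w[m];print(nm,'post',m.sum(),np.median(p,0).round(4),(p.min(0)+p.max(0))/2)
    m=near(w,0,c0,.13,.185,.225);p=w[m];d=np.hypot(*(p[:,:2]-c0[:2]).T);p=p[(d>.02)];print('  hook',len(p));print(p[np.argsort(p[:,0])][::max(1,len(p)//12)].round(3).tolist())
    m=(w[...,2]<.022)&(w[...,2]>.010)&(np.hypot(w[...,0]-c0[0],w[...,1]-c0[1])<.09);p=w[m];print('  foot',m.sum(),(p.min(0)+p.max(0))/2,np.ptp(p,axis=0))
E
```

```text
table z 6.650325917112454e-05 0.0004702932256883674 0.0008027556550762593
mug [ 0.5209 -0.0553  0.1401]
handle [ 0.4987 -0.0122  0.1337]
post [0.5699 0.3051 0.2246]
hookA [0.5366 0.3065 0.2035]
hookM [0.5063 0.3064 0.203 ]
tip [0.4724 0.306  0.2116]
foot [0.5413 0.2951 0.0157]
cork [ 0.4749 -0.267   0.1454]
needle [ 0.4876 -0.3217  0.1525]
brush [ 0.5022 -0.3813  0.157 ]
red [0.5473 0.0638 0.0684]
red2 [ 0.6021 -0.1916  0.0676]
pink [0.3971 0.0368 0.0694]
dish [0.394  0.2237 0.0107]
jar [ 0.3801 -0.1435  0.0597]
top mugfoot 555 [ 0.5188 -0.0532  0.1399] [ 0.51989775 -0.04612909  0.13733226] [0.05817706 0.07485723 0.01363264]
  handle pts 30 [ 0.5004 -0.0057  0.1267]
top cork 135 [ 0.4746 -0.2666  0.144 ] [ 0.47359106 -0.26764482  0.13919613] [0.0255449  0.02685023 0.01633545]
top post 76 [0.5689 0.3053 0.224 ] [0.56904201 0.30666351 0.22219945]
  hook 143
[[0.466, 0.31, 0.213], [0.472, 0.305, 0.209], [0.476, 0.307, 0.208], [0.483, 0.309, 0.202], [0.489, 0.307, 0.203], [0.496, 0.304, 0.204], [0.5, 0.311, 0.202], [0.506, 0.309, 0.203], [0.513, 0.306, 0.204], [0.519, 0.307, 0.203], [0.5
[... 198 characters left out ...]
9002 -0.04754405  0.13587412] [0.05955864 0.0761707  0.01544916]
  handle pts 24 [ 0.4981 -0.0055  0.122 ]
side cork 161 [ 0.4741 -0.2727  0.1435] [ 0.47425997 -0.26831118  0.13909568] [0.02558225 0.02768781 0.01695025]
side post 32 [0.5688 0.3023 0.2231] [0.5696389  0.30494801 0.22077898]
  hook 83
[[0.466, 0.306, 0.214], [0.472, 0.311, 0.201], [0.475, 0.309, 0.205], [0.48, 0.309, 0.198], [0.486, 0.308, 0.198], [0.492, 0.304, 0.2], [0.498, 0.308, 0.197], [0.504, 0.306, 0.201], [0.511, 0.309, 0.202], [0.52, 0.306, 0.204], [0.528, 0.304, 0.201], [0.535, 0.305, 0.203], [0.541, 0.307, 0.201], [0.547, 0.306, 0.202]]
  foot 485 [0.5688279  0.30537693 0.01589334] [0.10686967 0.10936101 0.01149697]
```

```bash
cat > go.py <<'E'
import sys,json
from h import *
from plant import readout
def rot(yaw,tilt=0):  # yaw of tool y (deg); tilt about tool y
    a=np.radians(yaw);y=np.array([np.cos(a),np.sin(a),0]);z=np.array([0,0,-1.])
    return R.from_matrix(np.stack([np.cross(y,z),y,z],1))*R.from_rotvec([0,np.radians(tilt),0])
def plan(P,Q,n,p0=None,q0=None):
    s=readout.get_state();p0=np.array(s['position']) if p0 is None else p0
    q0=R.from_quat(s['orientation']) if q0 is None else q0
    dv=(q0.inv()*Q).as_rotvec();p,q=p0,q0;out=[]
    print('total mm',np.linalg.norm(P-p0)*1e3,'deg',np.degrees(np.linalg.norm(dv)))
    for k in range(1,n+1):
        pk=p0+(P-p0)*k/n
        d=q.inv().apply(pk-p).round(4);w=np.degrees(dv)/n
        out.append([float(x) for x in list(d)+list(w.round(2))])
        p=p+q.apply(d);q=q*R.from_rotvec(dv/n)
    for i in range(0,n,5): print(json.dumps(sum(out[i:i+5],[])).replace(' ','').replace('.0,',',').replace('.0]',']'))
if __name__=='__main__':
    a=[float(x) for x in sys.argv[1:]]
    plan(np.array(a[:3]),rot(a[3],a[4]),int(a[5]))
E
python3 go.py .520 -.055 .25 22.7 0 20
python3 - <<'E'
import cv2
a=cv2.imread('pics/side.png')[190:300,190:330];cv2.imwrite('pics/mugcrop.png',cv2.resize(a,None,fx=4,fy=4,interpolation=cv2.INTER_CUBIC))
E
```

```text
total mm 662.7927192152572 deg 98.56205592774549
[0.0245,-0.0222,-0.0014,-0,-0,-4.93,0.0264,-0.0201,-0.0013,-0,-0,-4.93,0.028,-0.0177,-0.0014,-0,-0,-4.93,0.0294,-0.0152,-0.0014,-0,-0,-4.93,0.0306,-0.0127,-0.0014,-0,-0,-4.93]
[0.0315,-0.0099,-0.0013,-0,-0,-4.93,0.0324,-0.0073,-0.0014,-0,-0,-4.93,0.0328,-0.0044,-0.0014,-0,-0,-4.93,0.033,-0.0016,-0.0013,-0,-0,-4.93,0.0331,0.0013,-0.0014,-0,-0,-4.93]
[0.0329,0.0041,-0.0014,-0,-0,-4.93,0.0324,0.0069,-0.0014,-0,-0,-4.93,0.0316,0.0096,-0.0013,-0,-0,-4.93,0.0308,0.0124,-0.0014,-0,-0,-4.93,0.0295,0.0149,-0.0014,-0,-0,-4.93]
[0.0282,0.0174,-0.0014,-0,-0,-4.93,0.0265,0.0198,-0.0013,-0,-0,-4.93,0.0248,0.022,-0.0014,-0,-0,-4.93,0.0228,0.024,-0.0014,-0,-0,-4.93,0.0206,0.0259,-0.0013,-0,-0,-4.93]
```

View pics/mugcrop.png

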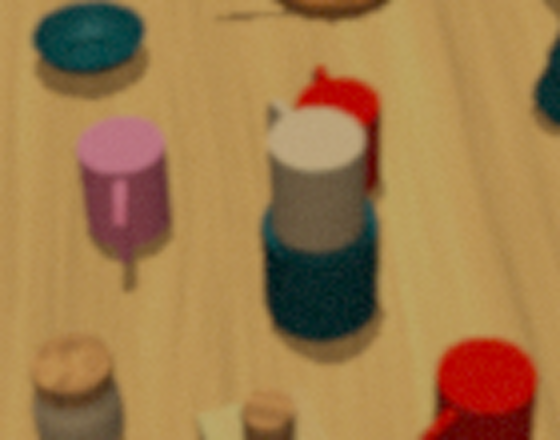

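The crop confirms the cream mug is upside down on the teal bottle (foot at 318,140; handle top at 278,110). The red mug sits behind it and the pink one to the left. Moving above it now.

```bash

python3 -m inch '[0.0245,-0.0222,-0.0014,0,0,-4.93,0.0264,-0.0201,-0.0014,0,0,-4.93,0.028,-0.0177,-0.0014,0,0,-4.93,0.0294,-0.0152,-0.0014,0,0,-4.93,0.0306,-0.0127,-0.0014,0,0,-4.93]' 1
python3 -m inch '[0.0315,-0.0099,-0.0014,0,0,-4.93,0.0324,-0.0073,-0.0014,0,0,-4.93,0.0328,-0.0044,-0.0014,0,0,-4.93,0.033,-0.0016,-0.0014,0,0,-4.93,0.0331,0.0013,-0.0014,0,0,-4.93]'
python3 -m inch '[0.0329,0.0041,-0.0014,0,0,-4.93,0.0324,0.0069,-0.0014,0,0,-4.93,0.0316,0.0096,-0.0014,0,0,-4.93,0.0308,0.0124,-0.0014,0,0,-4.93,0.0295,0.0149,-0.0014,0,0,-4.93]'
python3 -m inch '[0.0282,0.0174,-0.0014,0,0,-4.93,0.0265,0.0198,-0.0014,0,0,-4.93,0.0248,0.022,-0.0014,0,0,-4.93,0.0228,0.024,-0.0014,0,0,-4.93,0.0206,0.0259,-0.0014,0,0,-4.93]'
cat >wr.py <<'E'
from h import *
from plant import readout,imaging
def wrist():
    s=readout.get_state();c=imaging.capture('wrist')
    T=np.eye(4);T[:3,:3]=R.from_quat(s['orientation']).as_matrix();T[:3,3]=s['position']
    return c,cloud(c,T@c['hand_eye']),s
E
python3 - <<'E'
from wr import *
c,w,s=wrist();cv2.imwrite('pics/w1.png',c['pixels']);pickle.dump((c,w,s),open('w1.pkl','wb'))
print(s['position'],R.from_quat(s['orientation']).as_matrix().round(3).tolist(),np.degrees(s['qpos']).round(1))
m=near(w,0,(.52,-.055),.06,.134,.15);p=w[m];print(m.sum(),p.min(0),p.max(0),np.median(p,0))
q=p[np.hypot(p[:,0]-.52,p[:,1]+.055)<.034];h=cv2.convexHull((q[:,:2]*1e4).astype(np.float32))[:,0]/1e4;print(circ(h,.030).x)
m=near(w,0,(.52,-.055),.08,.11,.14);p=w[m];d=np.hypot(p[:,0]-.52,p[:,1]+.055);p=p[d>.045];print(len(p),p.mean(0))
E
python3 go.py .520 -.055 .092 22.7 0 5
```

```text
time: 1.32
position: [0.2451, -0.467, 0.2297]
orientation: [0.943, 0.334, 0.0, 0.0]
contact_force: [0.5, -1.0, -0.2]
opening: 0.0867
finger_force: 0.0
time: 1.73
position: [0.337, -0.3292, 0.2368]
orientation: [0.85, 0.527, 0.0, 0.0]
contact_force: [1.3, -0.3, -0.1]
opening: 0.0867
finger_force: 0.0
time: 2.15
position: [0.4288, -0.1913, 0.2439]
orientation: [0.717, 0.697, 0.0, 0.0]
contact_force: [0.4, 0.1, -0.6]
opening: 0.0873
finger_force: 0.0
time: 2.57
position: [0.5205, -0.0533, 0.2508]
orientation: [0.552, 0.834, 0.0, 0.0]
contact_force: [-0.0, -0.1, 0.3]
opening: 0.0872
finger_force: 0.0
[ 0.52054208 -0.05329817  0.25083163] [[-0.391, 0.921, 0.0], [0.921, 0.391, -0.0], [-0.0, 0.0, -1.0]] [-18.1  20.4  94.7  -0.   64.9 -41.1]
4160 [ 0.49084119 -0.08293089  0.13401524] [ 0.55016461 -0.00352877  0.14249722] [ 0.51915486 -0.05053907  0.14002162]
[ 0.52041456 -0.0524202 ]
290 [ 0.50048407 -0.00418692  0.1302509 ]
total mm 159.53649626032848 deg 0.7221343803672613
[-0.0008,-0.0014,0.0319,0.07,-0.01,0.12,-0.0009,-0.0014,0.0318,0.07,-0.01,0.12,-0.0008,-0.0013,0.0319,0.07,-0.01,0.12,-0.0008,-0.0013,0.0319,0.07,-0.01,0.12,-0.0009,-0.0012,0.0318,0.07,-0.01,0.12]
```

View pics/w1.png

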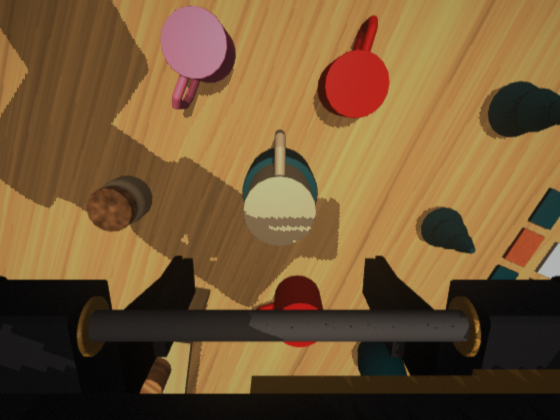

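Wrist view: mug foot at (280,210), handle straight up along tool x, fingers at (180,270) and (375,270) straddling it symmetrically. The yaw is right, so I descend and grip.

```bash

python3 -m inch '[0,0,0.036,0,0,0,0,0,0.036,0,0,0,0,0,0.036,0,0,0,0,0,0.031,0,0,0,0,0,0.02,0,0,0]'
python3 -m inch '[0,0,0,0,0,0,0,0,0,0,0,0,0,0,0,0,0,0,0,0,0,0,0,0,0,0,0,0,0,0]' 0.3 20
python3 -m inch '[0,0,0,0,0,0,0,0,0,0,0,0,0,0,0,0,0,0,0,0,0,0,0,0,0,0,0,0,0,0]' -0.2 20
```

```text
time: 3.03
position: [0.5183, -0.0545, 0.0889]
orientation: [0.554, 0.833, -0.001, -0.002]
contact_force: [-0.2, 0.3, -0.0]
opening: 0.0867
finger_force: 0.0
time: 3.45
position: [0.521, -0.0553, 0.0933]
orientation: [0.554, 0.833, 0.0, 0.002]
contact_force: [-0.3, 0.4, -0.4]
opening: 0.0619
finger_force: 0.0
time: 3.87
position: [0.5214, -0.0552, 0.0931]
orientation: [0.554, 0.833, 0.001, 0.002]
contact_force: [0.3, 1.3, 6.5]
opening: 0.0589
finger_force: 20.0
```

```bash

python3 -m inch '[0,0,-0.01,0,0,0,0,0,-0.02,0,0,0,0,0,-0.03,0,0,0,0,0,-0.04,0,0,0,0,0,-0.04,0,0,0]'
python3 -m inch '[0,0,-0.04,0,0,0,0,0,-0.03,0,0,0,0,0,-0.01,0,0,0,0,0,0,0,0,0,0,0,0,0,0,0]'
python3 - <<'E'
from wr import *
c,w,s=wrist();print(s['position'],s['contact_force'].round(1),s['opening'],s['finger_force'])
T=np.array(s['position']);Q=R.from_quat(s['orientation'])
l=Q.inv().apply((w-T).reshape(-1,3)).reshape(w.shape)
m=(np.abs(l[...,0])<.08)&(np.abs(l[...,1])<.035)&(l[...,2]>-.06)&(l[...,2]<.03)
p=l[m];m2=p[:,0]>.045;print('handle',m2.sum(),p[m2].min(0),p[m2].max(0),p[m2].mean(0))
f=p[np.abs(p[:,0])<.033];print('foot z',np.percentile(f[:,2],[5,25,50,75]));g=f[f[:,2]<np.percentile(f[:,2],25)+.004];print(g.min(0),g.max(0))
t=imaging.capture('top');wt=cloud(t);cv2.imwrite('pics/t3.png',t['pixels'])
m=near(wt,0,(.52,-.054),.05,.06,.085);q=wt[m];print('shoulder',m.sum(),q.min(0) if len(q) else 0,q.max(0) if len(q) else 0)
m=near(wt,0,(.52,-.054),.03,.1,.13);q=wt[m];print('lip',m.sum())
E
```

```text
time: 4.28
position: [0.5179, -0.0544, 0.2325]
orientation: [0.554, 0.833, -0.001, -0.002]
contact_force: [1.1, 0.6, -1.3]
opening: 0.059
finger_force: 20.0
time: 4.7
position: [0.5187, -0.0546, 0.3108]
orientation: [0.554, 0.833, -0.0, -0.001]
contact_force: [1.1, -0.2, -1.8]
opening: 0.0587
finger_force: 20.0
[ 0.51866863 -0.05458852  0.3107689 ] [ 1.1 -0.2 -1.8] 0.05874021271461412 19.992358028292756
handle 1562 [ 0.0450395  -0.00476857 -0.04308586] [0.06470789 0.00445239 0.00297624] [ 0.05590975 -0.00016813 -0.03491333]
foot z [-0.04885022 -0.04745899 -0.04682271 -0.03635359]
[-0.02039283 -0.03498647 -0.05998823] [ 0.03244194  0.03498589 -0.04345905]
shoulder 0 0 0
lip 0
```

```bash
python3 go.py .430 .2635 .25 0 0 10
```

```text
total mm 335.05810369984187 deg 22.738040030022972
[0.0327,0.0042,0.006,-0.03,-0.02,2.27,0.0328,0.0029,0.006,-0.03,-0.02,2.27,0.033,0.0016,0.006,-0.03,-0.02,2.27,0.0329,0.0003,0.006,-0.03,-0.02,2.27,0.033,-0.0011,0.006,-0.03,-0.02,2.27]
[0.0329,-0.0023,0.0059,-0.03,-0.02,2.27,0.0327,-0.0037,0.006,-0.03,-0.02,2.27,0.0326,-0.0049,0.0059,-0.03,-0.02,2.27,0.0324,-0.0063,0.0059,-0.03,-0.02,2.27,0.0321,-0.0075,0.006,-0.03,-0.02,2.27]
```

View pics/t3.png

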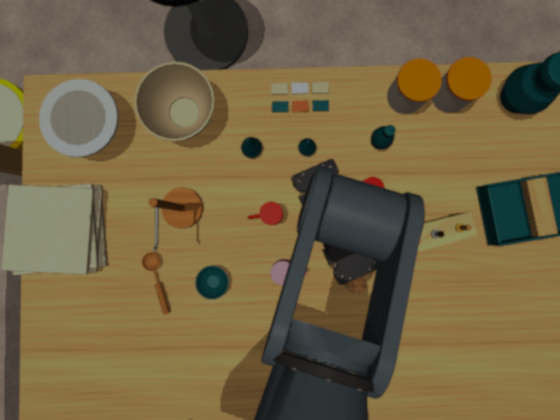

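The top view shows the arm over the bottle area, with the other things undisturbed and the hook clear at (156,205)-(156,247). Carrying the mug to the hook.

```bash

python3 -m inch '[0.0327,0.0042,0.006,0,0,2.27,0.0328,0.0029,0.006,0,0,2.27,0.033,0.0016,0.006,0,0,2.27,0.033,0.0003,0.006,0,0,2.27,0.033,-0.0011,0.006,0,0,2.27]'
python3 -m inch '[0.033,-0.0023,0.006,0,0,2.27,0.0327,-0.0037,0.006,0,0,2.27,0.0326,-0.0049,0.006,0,0,2.27,0.0324,-0.0063,0.006,0,0,2.27,0.032,-0.0075,0.006,0,0,2.27]'
python3 -m inch '[0,0,0,0,0,0,0,0,0,0,0,0,0,0,0,0,0,0,0,0,0,0,0,0,0,0,0,0,0,0]'
python3 go.py .430 .2635 .194 0 0 5
```

```text
time: 5.22
position: [0.4737, 0.1053, 0.2788]
orientation: [0.635, 0.773, -0.002, -0.002]
contact_force: [0.5, -0.1, -1.8]
opening: 0.0587
finger_force: 20.0
time: 5.63
position: [0.4296, 0.2638, 0.2488]
orientation: [0.708, 0.707, -0.003, -0.001]
contact_force: [0.3, -1.1, -1.9]
opening: 0.0591
finger_force: 20.0
time: 6.05
position: [0.4322, 0.2618, 0.2512]
orientation: [0.708, 0.707, -0.0, -0.0]
contact_force: [-0.1, -0.1, -1.5]
opening: 0.0591
finger_force: 20.0
total mm 57.30089544281978 deg 0.07989702157520093
[0.0004,-0.0004,0.0114,-0.01,0.01,-0.01,0.0003,-0.0005,0.0115,-0.01,0.01,-0.01,0.0004,-0.0004,0.0114,-0.01,0.01,-0.01,0.0003,-0.0005,0.0115,-0.01,0.01,-0.01,0.0004,-0.0004,0.0114,-0.01,0.01,-0.01]
```

```bash

python3 -m inch '[0.0004,-0.0004,0.0114,0,0,0,0.0004,-0.0004,0.0114,0,0,0,0.0004,-0.0004,0.0114,0,0,0,0.0003,-0.0005,0.0114,0,0,0,0.0003,-0.0005,0.0114,0,0,0]'
python3 -m inch '[0,0,0,0,0,0,0,0,0,0,0,0,0,0,0,0,0,0,0,0,0,0,0,0,0,0,0,0,0,0]'
python3 - <<'E'
from wr import *
c,w,s=wrist();print(s['position'],s['contact_force'].round(1))
a=imaging.capture('side');ws=cloud(a);t=imaging.capture('top');wt=cloud(t)
for n,x in(('wrist',w),('side',ws),('top',wt)):
    m=(x[...,0]>.462)&(x[...,0]<.55)&(np.abs(x[...,1]-.307)<.018)&(x[...,2]>.18)&(x[...,2]<.225);p=x[m]
    print(n,'hook',len(p),p.min(0) if len(p) else'',p.max(0) if len(p) else'',np.median(p,0) if len(p) else '')
    m=(np.abs(x[...,0]-.432)<.012)&(x[...,1]>.297)&(x[...,1]<.345)&(x[...,2]>.16)&(x[...,2]<.245);p=x[m]
    print(n,'handle',len(p),p.min(0) if len(p) else'',p.max(0) if len(p) else'')
cv2.imwrite('pics/h1.png',np.hstack([cv2.resize(c['pixels'],(400,300)),cv2.resize(a['pixels'][100:250,160:360],(400,300))]))
E
```

```text
time: 6.47
position: [0.4304, 0.2637, 0.1944]
orientation: [0.708, 0.707, 0.0, 0.0]
contact_force: [-0.2, 0.0, -1.5]
opening: 0.059
finger_force: 20.0
time: 6.88
position: [0.4303, 0.2648, 0.1953]
orientation: [0.707, 0.707, 0.001, 0.0]
contact_force: [-0.8, 0.6, -1.6]
opening: 0.0586
finger_force: 20.0
[0.43027964 0.26477236 0.19533771] [-0.8  0.6 -1.6]
wrist hook 3168 [0.46512897 0.30515568 0.19866096] [0.54992069 0.31428773 0.21935269] [0.50797467 0.31076826 0.20370807]
wrist handle 2306 [0.42519338 0.29700017 0.19242834] [0.43455307 0.32935602 0.23950352]
side hook 73 [0.47458181 0.30249759 0.19730459] [0.54973585 0.31238479 0.21072888] [0.51034411 0.30623706 0.20215322]
side handle 4 [0.42378847 0.29767055 0.23506833] [0.43250204 0.31456762 0.24056629]
top hook 37 [0.49117801 0.3040866  0.19965299] [0.54965755 0.31129515 0.20507314] [0.53667201 0.30662153 0.20228591]
top handle 0
```

View pics/h1.png

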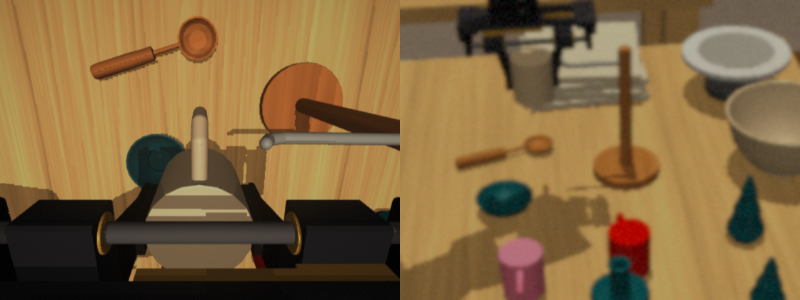

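Wrist view (left half): the loop at (200,145) sits just left of the hook tip at (266,142), and depth puts the loop centre and bar within 1 mm in y. Threading it on.

```bash

python3 -m inch '[0,0.0136,0.0004,0,0,0,0,0.0136,0.0004,0,0,0,0,0.0136,0.0004,0,0,0,0,0.0136,0.0004,0,0,0,0,0.0136,0.0004,0,0,0]'
python3 -m inch '[0,0,0,0,0,0,0,0,0,0,0,0,0,0,0,0,0,0,0,0,0,0,0,0,0,0,0,0,0,0]'
python3 - <<'E'
from go import *
s=readout.get_state();p=np.array(s['position']);q=R.from_quat(s['orientation'])
# pivot: hook bar centre in tool coords; start ~ (loop x, z)
H=np.array([p[0],.3085,.2005]);l0=q.inv().apply(H-p);print('hook in tool',l0, 'loop x .0315-.0545 z -.032..+.007')
# end: hook in tool coords near outer bar: x=.0495 , z=-.013 (mug mid height)
l1=np.array([.047,0,-.018]);n=10;th=60
pp,qq=p,q;out=[]
for k in range(1,n+1):
    l=l0+(l1-l0)*k/n;qn=rot(0,th*k/n);pn=H-qn.apply(l);pn[0]=.4985
    d=qq.inv().apply(pn-pp).round(4);out.append([float(x) for x in d]+[0,round(th/n,2),0]);pp=pp+qq.apply(d);qq=qn
print('end',pp)
for i in range(0,n,5): print(json.dumps(sum(out[i:i+5],[])))
E
```

```text
time: 7.45
position: [0.4982, 0.2649, 0.1927]
orientation: [0.707, 0.707, 0.0, 0.0]
contact_force: [0.3, -0.3, -1.6]
opening: 0.0591
finger_force: 20.0
time: 7.87
position: [0.4966, 0.2649, 0.1926]
orientation: [0.707, 0.708, -0.0, -0.0]
contact_force: [0.5, -0.4, -0.8]
opening: 0.0589
finger_force: 20.0
hook in tool [ 4.36421921e-02  4.65220323e-05 -7.92058634e-03] loop x .0315-.0545 z -.032..+.007
end [0.49847988 0.30057124 0.15078254]
[0.0008, 0.0019, 0.0056, 0, 6.0, 0, 0.001, 0.0, 0.0056, 0, 6.0, 0, 0.001, 0.0, 0.0056, 0, 6.0, 0, 0.0012, 0.0, 0.0056, 0, 6.0, 0, 0.0013, 0.0, 0.0057, 0, 6.0, 0]
[0.0014, 0.0, 0.0057, 0, 6.0, 0, 0.0014, 0.0, 0.0057, 0, 6.0, 0, 0.0016, 0.0, 0.0058, 0, 6.0, 0, 0.0017, 0.0, 0.0058, 0, 6.0, 0, 0.0018, 0.0, 0.0058, 0, 6.0, 0]
```

```bash

python3 -m inch '[0.0008,0,0.0056,0,6,0,0.001,0,0.0056,0,6,0,0.001,0,0.0056,0,6,0,0.0012,0,0.0056,0,6,0,0.0013,0,0.0057,0,6,0]'
python3 - <<'E'
from plant import readout;from h import *
s=readout.get_state();p=np.array(s['position']);q=R.from_quat(s['orientation']);print(q.as_matrix().round(2).tolist(),q.inv().apply(np.array([p[0],.3085,.2005])-p),np.degrees(s['qpos']).round(),s['contact_force'])
E
```

```text
time: 8.28
position: [0.4978, 0.2758, 0.1675]
orientation: [0.682, 0.683, 0.186, -0.183]
contact_force: [-0.5, 0.1, -1.6]
opening: 0.0588
finger_force: 20.0
[[-0.0, 1.0, 0.0], [0.86, 0.0, 0.5], [0.5, 0.0, -0.86]] [ 0.04480978  0.00013917 -0.01202557] [  1.  30. 103.  39.  53. -25.] [-0.52789118  0.13927051 -1.62397287]
```

```bash

python3 -m inch '[0.0014,0,0.0057,0,6,0,0.0014,0,0.0057,0,6,0,0.0016,0,0.0058,0,6,0,0.0017,0,0.0058,0,6,0,0.0018,0,0.0058,0,6,0]'
python3 -m inch '[0,0,0,0,0,0,0,0,0,0,0,0,0,0,0,0,0,0,0,0,0,0,0,0,0,0,0,0,0,0]'
python3 - <<'E'
from plant import readout;from h import *
s=readout.get_state();p=np.array(s['position']);q=R.from_quat(s['orientation']);print(q.as_matrix().round(2).tolist(),q.inv().apply(np.array([p[0],.3085,.2005])-p),np.degrees(s['qpos']).round(),s['contact_force'],q.inv().as_matrix()@np.array([0,0,-1]))
E
```

```text
time: 8.7
position: [0.4984, 0.3, 0.1512]
orientation: [0.612, 0.612, 0.356, -0.353]
contact_force: [-0.6, 0.6, -1.9]
opening: 0.0588
finger_force: 20.0
time: 9.12
position: [0.4977, 0.3011, 0.152]
orientation: [0.611, 0.614, 0.354, -0.352]
contact_force: [0.0, 1.0, -1.2]
opening: 0.0588
finger_force: 20.0
[[-0.0, 1.0, -0.0], [0.5, 0.0, 0.87], [0.87, 0.0, -0.5]] [ 0.04564024  0.00017161 -0.01787429] [ -9.  43. 109.  68.  68. -60.] [ 0.02402518  1.01059883 -1.17201673] [-0.86521674 -0.00319281  0.50138787]
```

```bash

python3 -m inch '[-0.0009,0,0.0005,0,0,0,-0.0009,0,0.0005,0,0,0,-0.0009,0,0.0005,0,0,0,-0.0009,0,0.0005,0,0,0,0,0,0,0,0,0]'
python3 -m inch '[0,0,0,0,0,0,0,0,0,0,0,0,0,0,0,0,0,0,0,0,0,0,0,0,0,0,0,0,0,0]' - 3
python3 -m inch '[0,0,0,0,0,0,0,0,0,0,0,0,0,0,0,0,0,0,0,0,0,0,0,0,0,0,0,0,0,0]' 0.38 3
python3 -m inch '[0,0,0,0,0,0,0,0,0,0,0,0,0,0,0,0,0,0,0,0,0,0,0,0,0,0,0,0,0,0]' 0.6 3
python3 - <<'E'
from wr import *
c,w,s=wrist();a=imaging.capture('side')
cv2.imwrite('pics/h2.png',np.hstack([cv2.resize(c['pixels'],(400,300)),cv2.resize(a['pixels'][100:250,160:360],(400,300))]))
E
```

```text
time: 9.53
position: [0.4975, 0.3005, 0.1465]
orientation: [0.612, 0.613, 0.353, -0.354]
contact_force: [0.1, 0.1, -1.6]
opening: 0.0588
finger_force: 20.0
time: 9.95
position: [0.4976, 0.3004, 0.1467]
orientation: [0.612, 0.613, 0.353, -0.354]
contact_force: [1.0, 0.8, -1.1]
opening: 0.0594
finger_force: 3.0
time: 10.37
position: [0.4976, 0.3005, 0.1467]
orientation: [0.612, 0.613, 0.353, -0.354]
contact_force: [-0.2, -1.0, -0.2]
opening: 0.0599
finger_force: 0.3
time: 10.78
position: [0.4977, 0.3005, 0.1467]
orientation: [0.612, 0.613, 0.354, -0.354]
contact_force: [0.7, 0.2, 0.2]
opening: 0.0697
finger_force: 0.0
```

View pics/h2.png

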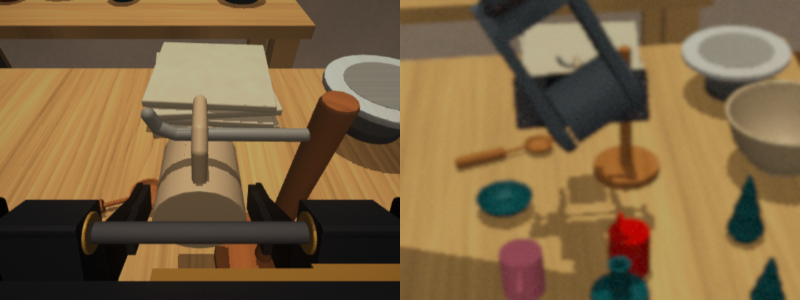

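Wrist half: the loop is round the hook bar at (200,133), the mug hangs below it and both fingers are clear of it. Withdrawing along the tool axis.

```bash

python3 -m inch '[0,0,-0.01,0,0,0,0,0,-0.02,0,0,0,0,0,-0.03,0,0,0,0,0,-0.04,0,0,0,0,0,-0.04,0,0,0]'
python3 -m inch '[0,0,-0.02,0,-6,0,0,0,-0.02,0,-6,0,0,0,-0.02,0,-6,0,0,0,-0.02,0,-6,0,0,0,-0.02,0,-6,0]' 1
python3 - <<'E'
from wr import *
from plant import nets
s=readout.get_state();print(s['position'],R.from_quat(s['orientation']).as_matrix().round(2).tolist(),np.degrees(s['qpos']).round())
a=imaging.capture('side');ws=cloud(a);t=imaging.capture('top');wt=cloud(t)
cv2.imwrite('pics/h3.png',cv2.resize(a['pixels'][90:290,160:360],(600,600),interpolation=cv2.INTER_CUBIC));pickle.dump((a,t),open('st.pkl','wb'))
for n,w in(('side',ws),('top',wt)):
    m=near(w,0,(.52,-.054),.03,.105,.13);q=w[m];print(n,'lip',m.sum(),q.min(0) if len(q) else 0,q.max(0) if len(q) else 0)
    m=near(w,0,(.52,-.054),.05,.066,.08);q=w[m];print(n,'shoulder',m.sum(),q.min(0) if len(q) else 0,q.max(0) if len(q) else 0)
    m=near(w,0,(.474,-.2675),.025,.13,.16);q=w[m];print(n,'cork',m.sum(),q.min(0) if len(q) else 0,q.max(0) if len(q) else 0)
E
python3 go.py .4735 -.2675 .25 -15 0 25
```

```text
time: 11.3
position: [0.4968, 0.178, 0.2174]
orientation: [0.612, 0.613, 0.353, -0.354]
contact_force: [1.0, 0.4, 0.0]
opening: 0.07
finger_force: 0.0
time: 11.72
position: [0.4976, 0.1034, 0.2842]
orientation: [0.684, 0.683, 0.181, -0.181]
contact_force: [-0.6, 0.2, -0.2]
opening: 0.0863
finger_force: 0.0
[0.49763206 0.10344929 0.28416795] [[0.0, 1.0, 0.0], [0.87, -0.0, 0.49], [0.49, 0.0, -0.87]] [-18.  19.  98.  29.  75. -29.]
side lip 103 [ 0.50789105 -0.07170835  0.10514871] [ 0.53564892 -0.04341885  0.12183258]
side shoulder 424 [ 0.48580735 -0.09462104  0.06613558] [ 0.55902124 -0.01998736  0.07998605]
side cork 163 [ 0.46130216 -0.28258273  0.1301548 ] [ 0.48687535 -0.25454784  0.14761369]
top lip 0 0 0
top shoulder 0 0 0
top cork 136 [ 0.46089882 -0.28172457  0.13030319] [ 0.48644881 -0.25409561  0.14928977]
total mm 375.5186501681813 deg 33.340356362337324
[-0.0137,-0.0011,-0.0061,-0.13,-1.19,0.6,-0.0138,-0.0009,-0.0058,-0.13,-1.19,0.6,-0.0139,-0.0008,-0.0055,-0.13,-1.19,0.6,-0.0141,-0.0006,-0.0053,-0.13,-1.19,0.6,-0.0142,-0.0005,-0.0049,-0.13,-1.19,0.6]
[-0.0143,-0.0003,-0.0047,-0.13,-1.19,0.6,-0.0143,-0.0001,-0.0044,-0.13,-1.19,0.6,-0.0145,0,-0.004,-0.13,-1.19,0.6,-0.0145,0.0002,-0.0038,-0.13,-1.19,0.6,-0.0146,0.0003,-0.0034,-0.13,-1.19,0.6]
[-0.0147,0.0005,-0.0032,-0.13,-1.19,0.6,-0.0148,0.0007,-0.0029,-0.13,-1.19,0.6,-0.0147,0.0008,-0.0025,-0.13,-1.19,0.6,-0.0149,0.001,-0.0022,-0.13,-1.19,0.6,-0.0148,0.0012,-0.002,-0.13,-1.19,0.6]
[-0.0149,0.0013,-0.0016,-0.13,-1.19,0.6,-0.0149,0.0014,-0.0013,-0.13,-1.19,0.6,-0.0149,0.0016,-0.001,-0.13,-1.19,0.6,-0.0149,0.0018,-0.0007,-0.13,-1.19,0.6,-0.0149,0.0019,-0.0003,-0.13,-1.19,0.6]
[-0.0148,0.0021,-0.0001,-0.13,-1.19,0.6,-0.0149,0.0022,0.0003,-0.13,-1.19,0.6,-0.0148,0.0024,0.0005,-0.13,-1.19,0.6,-0.0148,0.0026,0.0009,-0.13,-1.19,0.6,-0.0147,0.0027,0.0012,-0.13,-1.19,0.6]
```

View pics/h3.png

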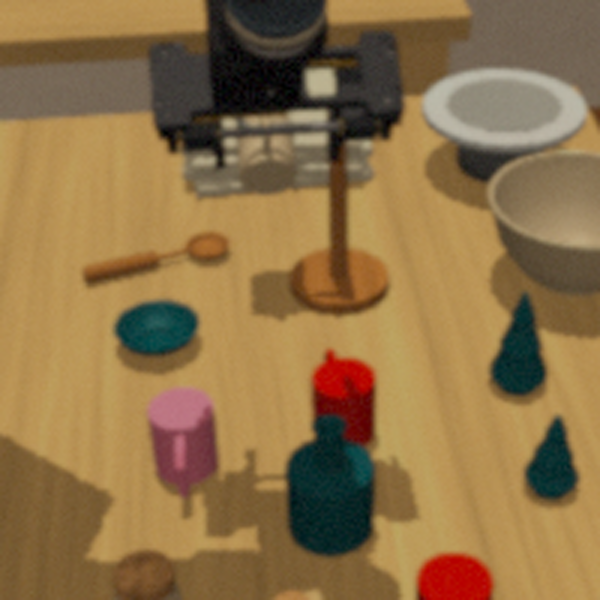

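The mug hangs on the hook at (270,165), the bottle stands uncovered at (330,490), and nothing else has moved. Next I look into the bottle's mouth on the way to the rack.

```bash
python3 go.py .505 -.056 .26 13.4 0 10
```

```text
total mm 163.63800607635352 deg 32.45383304652313
[-0.0154,0.0005,-0.0056,0.4,-2.95,-1.29,-0.0156,0.0001,-0.0048,0.4,-2.95,-1.29,-0.0159,-0.0003,-0.004,0.4,-2.95,-1.29,-0.016,-0.0007,-0.0031,0.4,-2.95,-1.29,-0.0162,-0.0011,-0.0024,0.4,-2.95,-1.29]
[-0.0162,-0.0014,-0.0015,0.4,-2.95,-1.29,-0.0163,-0.0018,-0.0006,0.4,-2.95,-1.29,-0.0162,-0.0022,0.0002,0.4,-2.95,-1.29,-0.0161,-0.0025,0.0011,0.4,-2.95,-1.29,-0.016,-0.0029,0.0019,0.4,-2.95,-1.29]
```

```bash

python3 -m inch '[-0.0154,0.0005,-0.0056,0.4,-2.95,-1.29,-0.0156,0.0001,-0.0048,0.4,-2.95,-1.29,-0.0159,-0.0003,-0.004,0.4,-2.95,-1.29,-0.016,-0.0007,-0.0031,0.4,-2.95,-1.29,-0.0162,-0.0011,-0.0024,0.4,-2.95,-1.29]'
python3 -m inch '[-0.0162,-0.0014,-0.0015,0.4,-2.95,-1.29,-0.0163,-0.0018,-0.0006,0.4,-2.95,-1.29,-0.0162,-0.0022,0.0002,0.4,-2.95,-1.29,-0.0161,-0.0025,0.0011,0.4,-2.95,-1.29,-0.016,-0.0029,0.0019,0.4,-2.95,-1.29]'
python3 -m inch '[0,0,0,0,0,0,0,0,0,0,0,0,0,0,0,0,0,0,0,0,0,0,0,0,0,0,0,0,0,0]'
python3 - <<'E'
from wr import *
c,w,s=wrist();cv2.imwrite('pics/w2.png',c['pixels']);print(s['position'],R.from_quat(s['orientation']).as_matrix().round(3).tolist())
for lo,hi,rad,n in((.112,.125,.03,'lip'),(.066,.078,.055,'shoulder')):
    m=near(w,0,(.521,-.055),rad,lo,hi);p=w[m];print(n,m.sum(),p.min(0),p.max(0))
    if len(p):
        h=cv2.convexHull((p[:,:2]*1e4).astype(np.float32))[:,0]/1e4
        print(cv2.minEnclosingCircle((p[:,:2]*1e4).astype(np.float32)),circ(h,.0155 if n=='lip' else .038).x)
m=near(w,0,(.521,-.055),.011,-.1,.108);p=w[m];print('bore',len(p),p[:,:2].mean(0),p[:,2].min())
E
python3 go.py .474 -.268 .21 13.4 0 10
```

```text
time: 12.23
position: [0.4991, 0.0242, 0.2677]
orientation: [0.658, 0.742, 0.091, -0.096]
contact_force: [-0.4, 0.2, 0.4]
opening: 0.087
finger_force: 0.0
time: 12.65
position: [0.5015, -0.0563, 0.2533]
orientation: [0.62, 0.785, -0.002, -0.006]
contact_force: [-0.1, 0.1, 0.3]
opening: 0.0869
finger_force: 0.0
time: 13.07
position: [0.5025, -0.0551, 0.2544]
orientation: [0.62, 0.785, -0.001, -0.006]
contact_force: [0.2, -0.6, 0.6]
opening: 0.0866
finger_force: 0.0
[ 0.50251983 -0.0551362   0.25436072] [[-0.231, 0.973, -0.01], [0.973, 0.231, 0.006], [0.008, -0.008, -1.0]]
lip 666 [ 0.50737107 -0.0684246   0.11205174] [ 0.53615428 -0.03931408  0.12042982]
((5217.171875, -537.737060546875), 147.54705810546875) [ 0.52141622 -0.05381515]
shoulder 3272 [ 0.48393091 -0.09090969  0.06600839] [ 0.55966877 -0.0161532   0.07798247]
((5218.92333984375, -536.5994262695312), 380.2127685546875) [ 0.52176921 -0.05371766]
bore 100 [ 0.52369418 -0.05823492] 0.06833340431674123
total mm 219.27105918327177 deg 0.6609468265609799
[-0.0201,-0.0077,0.0043,-0.05,-0.05,-0,-0.0201,-0.0076,0.0044,-0.05,-0.05,-0,-0.02,-0.0077,0.0044,-0.05,-0.05,-0,-0.0201,-0.0077,0.0043,-0.05,-0.05,-0,-0.0201,-0.0077,0.0044,-0.05,-0.05,-0]
[-0.02,-0.0077,0.0044,-0.05,-0.05,-0,-0.0201,-0.0077,0.0044,-0.05,-0.05,-0,-0.02,-0.0077,0.0044,-0.05,-0.05,-0,-0.0201,-0.0077,0.0044,-0.05,-0.05,-0,-0.02,-0.0077,0.0045,-0.05,-0.05,-0]
```

View pics/w2.png

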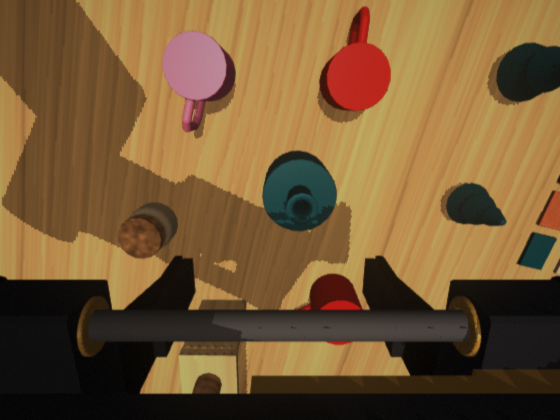

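The wrist view shows the bottle's mouth at (302,205), measured at (0.5216,-0.0538), with all the neighbours in place. On to the cork.

```bash

python3 -m inch '[-0.02,-0.0077,0.0044,-0.05,-0.05,0,-0.02,-0.0077,0.0044,-0.05,-0.05,0,-0.02,-0.0077,0.0044,-0.05,-0.05,0,-0.02,-0.0077,0.0044,-0.05,-0.05,0,-0.02,-0.0077,0.0044,-0.05,-0.05,0]'
python3 -m inch '[-0.02,-0.0077,0.0044,-0.05,-0.05,0,-0.02,-0.0077,0.0044,-0.05,-0.05,0,-0.02,-0.0077,0.0044,-0.05,-0.05,0,-0.02,-0.0077,0.0044,-0.05,-0.05,0,-0.02,-0.0077,0.0044,-0.05,-0.05,0]'
python3 -m inch '[0,0,0,0,0,0,0,0,0,0,0,0,0,0,0,0,0,0,0,0,0,0,0,0,0,0,0,0,0,0]'
python3 - <<'E'
from wr import *
c,w,s=wrist();print(s['position'],R.from_quat(s['orientation']).as_matrix().round(3).tolist())
m=near(w,0,(.474,-.268),.025,.138,.15);p=w[m];print(m.sum(),p.min(0),p.max(0),cv2.minEnclosingCircle((p[:,:2]*1e4).astype(np.float32)))
m=near(w,0,(.474,-.268),.1,.107,.117);p=w[m];print('board',m.sum(),cv2.minAreaRect((p[:,:2]*1e4).astype(np.float32)),np.median(p[:,2]))
E
python3 go.py .474 -.268 .119 13.4 0 5
```

```text
time: 13.53
position: [0.4881, -0.1621, 0.2321]
orientation: [0.62, 0.785, -0.0, -0.002]
contact_force: [-0.7, -0.1, -0.1]
opening: 0.0867
finger_force: 0.0
time: 13.95
position: [0.4737, -0.2685, 0.21]
orientation: [0.62, 0.785, -0.0, 0.001]
contact_force: [-0.8, 1.2, 0.8]
opening: 0.0869
finger_force: 0.0
time: 14.37
position: [0.474, -0.2666, 0.2103]
orientation: [0.619, 0.785, -0.0, 0.001]
contact_force: [-0.5, 0.7, 0.3]
opening: 0.0871
finger_force: 0.0
[ 0.47397285 -0.26655624  0.21032159] [[-0.233, 0.973, 0.001], [0.973, 0.233, -0.001], [-0.001, 0.001, -1.0]]
1204 [ 0.46009118 -0.28022265  0.13830671] [ 0.48771809 -0.25238982  0.14614378] ((4741.16162109375, -2663.320068359375), 140.25624084472656)
board 8127 ((4793.6083984375, -2896.94482421875), (601.7212524414062, 1182.378662109375), 12.967147827148438) 0.1120677237603695
total mm 91.36622506220118 deg 0.10919941728110817
[-0.0002,-0.0001,0.0183,0.01,0.02,0.01,-0.0003,-0.0001,0.0182,0.01,0.02,0.01,-0.0002,-0,0.0183,0.01,0.02,0.01,-0.0003,-0.0001,0.0183,0.01,0.02,0.01,-0.0002,-0.0001,0.0183,0.01,0.02,0.01]
```

```bash

python3 -m inch '[0,0,0.022,0,0,0,0,0,0.022,0,0,0,0,0,0.02,0,0,0,0,0,0.016,0,0,0,0,0,0.0105,0,0,0]'
python3 -m inch '[0,0,0,0,0,0,0,0,0,0,0,0,0,0,0,0,0,0,0,0,0,0,0,0,0,0,0,0,0,0]' -0.2 15
python3 -m inch '[0,0,0,0,0,0,0,0,0,0,0,0,0,0,0,0,0,0,0,0,0,0,0,0,0,0,0,0,0,0]' -0.6 20
python3 -m inch '[0,0,0,0,0,0,0,0,0,0,0,0,0,0,0,0,0,0,0,0,0,0,0,0,0,0,0,0,0,0]'
```

```text
time: 14.83
position: [0.4735, -0.2666, 0.1182]
orientation: [0.62, 0.785, -0.0, -0.0]
contact_force: [0.6, -0.1, -0.1]
opening: 0.0868
finger_force: 0.0
time: 15.25
position: [0.4745, -0.2682, 0.1206]
orientation: [0.62, 0.785, -0.0, 0.002]
contact_force: [-0.1, -0.1, -0.8]
opening: 0.0618
finger_force: 0.0
time: 15.67
position: [0.4739, -0.2678, 0.1196]
orientation: [0.62, 0.785, -0.0, 0.001]
contact_force: [1.3, 0.3, 0.1]
opening: 0.028
finger_force: 0.2
time: 16.08
position: [0.474, -0.2678, 0.1196]
orientation: [0.62, 0.785, -0.0, 0.001]
contact_force: [-0.1, 0.7, 0.4]
opening: 0.0277
finger_force: 20.0
```

```bash

python3 -m inch '[0,0,-0.005,0,0,0,0,0,-0.015,0,0,0,0,0,-0.02,0,0,0,0,0,-0.025,0,0,0,0,0,-0.03,0,0,0]'
python3 -m inch '[0,0,-0.025,0,0,0,0,0,-0.02,0,0,0,0,0,-0.01,0,0,0,0,0,0,0,0,0,0,0,0,0,0,0]'
python3 go.py .5216 -.0538 .27 13.4 0 10
```

```text
time: 16.5
position: [0.4728, -0.2668, 0.2144]
orientation: [0.62, 0.785, -0.0, -0.001]
contact_force: [0.6, 0.6, -0.6]
opening: 0.0273
finger_force: 20.0
time: 16.92
position: [0.4735, -0.2674, 0.2693]
orientation: [0.62, 0.785, -0.0, 0.001]
contact_force: [0.1, -1.0, -1.2]
opening: 0.0276
finger_force: 20.0
total mm 218.90704404517498 deg 0.07494652238716489
[0.0197,0.0096,-0.0001,0,0.01,-0,0.0196,0.0097,-0.0001,0,0.01,-0,0.0197,0.0096,-0.0001,0,0.01,-0,0.0196,0.0096,-0,0,0.01,-0,0.0197,0.0096,-0.0001,0,0.01,-0]
[0.0197,0.0097,-0.0001,0,0.01,-0,0.0196,0.0096,-0.0001,0,0.01,-0,0.0197,0.0096,-0.0001,0,0.01,-0,0.0196,0.0096,-0,0,0.01,-0,0.0197,0.0097,-0.0001,0,0.01,-0]
```

Moving over the bottle, then measuring rod and mouth together in the wrist and side views.

```bash

python3 -m inch '[0.0197,0.0096,0,0,0,0,0.0197,0.0096,0,0,0,0,0.0197,0.0096,0,0,0,0,0.0197,0.0096,0,0,0,0,0.0197,0.0096,0,0,0,0]'
python3 -m inch '[0.0197,0.0096,0,0,0,0,0.0197,0.0096,0,0,0,0,0.0197,0.0096,0,0,0,0,0.0197,0.0096,0,0,0,0,0.0197,0.0096,0,0,0,0]'
python3 -m inch '[0,0,0.01,0,0,0,0,0,0.01,0,0,0,0,0,0.01,0,0,0,0,0,0,0,0,0,0,0,0,0,0,0]'
python3 - <<'E'
from wr import *
c,w,s=wrist();a=imaging.capture('side');ws=cloud(a);p0=np.array(s['position'])
cv2.imwrite('pics/w3.png',np.hstack([c['pixels'][100:400,130:430],cv2.resize(a['pixels'][180:290,210:320],(300,300),interpolation=cv2.INTER_CUBIC)]))
print(p0,R.from_quat(s['orientation']).as_matrix().round(3)[:,2])
for n,x in(('wrist',w),('side',ws)):
    for k in range(4):
        lo=p0[2]-.0076-.085+.02*k;m=near(x,0,p0,.02,lo,lo+.02);q=x[m]
        if len(q)>3:print(n,'rod',k,len(q),q.min(0)[:2],q.max(0)[:2],q.mean(0))
    for lo,hi,rad in((.112,.125,.03),(.066,.078,.05)):
        m=near(x,0,(.5216,-.0538),rad,lo,hi);q=x[m]
        if len(q)>20:print(n,'bottle',len(q),q.min(0)[:2],q.max(0)[:2],circ(cv2.convexHull((q[:,:2]*1e4).astype(np.float32))[:,0]/1e4,.0155 if rad<.04 else .038).x)
E
```

```text
time: 17.33
position: [0.4965, -0.1591, 0.2671]
orientation: [0.62, 0.785, -0.001, -0.002]
contact_force: [0.4, 0.4, -0.7]
opening: 0.027
finger_force: 20.0
time: 17.75
position: [0.5203, -0.0523, 0.267]
orientation: [0.62, 0.785, -0.001, -0.002]
contact_force: [-0.2, 0.9, -1.1]
opening: 0.0276
finger_force: 20.0
time: 18.17
position: [0.5205, -0.0544, 0.2377]
orientation: [0.62, 0.784, -0.001, -0.001]
contact_force: [0.2, -0.0, -0.3]
opening: 0.0273
finger_force: 20.0
[ 0.52050299 -0.05443031  0.23769667] [-0.003 -0.    -1.   ]
wrist rod 0 73 [ 0.51541499 -0.05391935] [ 0.52329711 -0.04889227] [ 0.51873406 -0.05031372  0.15731525]
wrist rod 1 117 [ 0.51548368 -0.05320249] [ 0.52310771 -0.04919022] [ 0.51878927 -0.05038917  0.17557898]
wrist rod 2 137 [ 0.51563926 -0.05385249] [ 0.52279102 -0.04908888] [ 0.51888574 -0.0503593   0.1953338 ]
wrist rod 3 20 [ 0.51586681 -0.05174987] [ 0.52155326 -0.04937997] [ 0.51837807 -0.0501189   0.20665679]
wrist bottle 646 [ 0.50736169 -0.06753068] [ 0.53603542 -0.03929194] [ 0.52168401 -0.05390863]
wrist bottle 3512 [ 0.48400386 -0.09112257] [ 0.55931861 -0.01602618] [ 0.52172761 -0.05381012]
side rod 0 17 [ 0.51818517 -0.05993096] [ 0.52347139 -0.05500339] [ 0.52085034 -0.05729518  0.15687184]
side rod 1 21 [ 0.51665774 -0.06007113] [ 0.52393405 -0.05385798] [ 0.5207006  -0.05761094  0.17626618]
side rod 2 27 [ 0.51673767 -0.06052088] [ 0.52424064 -0.05261188] [ 0.52032632 -0.05686964  0.19499989]
side rod 3 25 [ 0.51722104 -0.06207962] [ 0.52444287 -0.05434644] [ 0.52073884 -0.05719958  0.21438061]
side bottle 79 [ 0.50780556 -0.0700301 ] [ 0.53578375 -0.04118441] [ 0.52194747 -0.0557594 ]
side bottle 413 [ 0.48549388 -0.09402193] [ 0.55863392 -0.02127323] [ 0.52229591 -0.05654884]
```

View pics/w3.png

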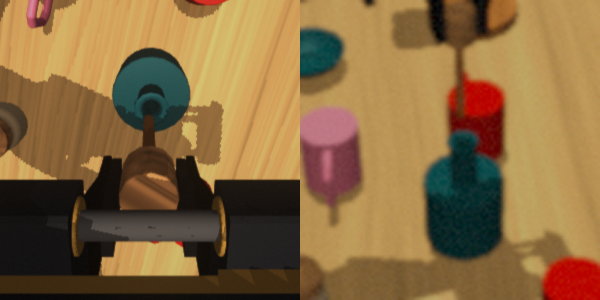

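The left half shows the rod above the bottle's mouth at (152,105). The depth from both cameras puts it about 2 mm short in x, and vertical. I correct that and lower gently.

```bash

python3 -m inch '[-0.0004,0.0009,0,0,0,0,-0.0004,0.0008,0.004,0,0,0,0,0,0.008,0,0,0,0,0,0.008,0,0,0,0,0,0.005,0,0,0]'
python3 -m inch '[0,0,0.005,0,0,0,0,0,0.005,0,0,0,0,0,0.005,0,0,0,0,0,0.005,0,0,0,0,0,0,0,0,0]'
python3 - <<'E'
from wr import *
c,w,s=wrist();p0=np.array(s['position']);print(p0,s['contact_force'],s['wrist_torque'],s['opening'])
x=w;m=near(x,0,p0,.02,.125,.19);q=x[m];print('rod',q.min(0)[:2],q.max(0)[:2])
m=near(x,0,(.5216,-.0538),.05,.066,.078);q=x[m];print(circ(cv2.convexHull((q[:,:2]*1e4).astype(np.float32))[:,0]/1e4,.038).x)
E
```

```text
time: 18.68
position: [0.5227, -0.054, 0.2131]
orientation: [0.62, 0.785, -0.001, -0.0]
contact_force: [0.1, 0.6, -1.0]
opening: 0.0275
finger_force: 20.0
time: 19.1
position: [0.5228, -0.054, 0.1932]
orientation: [0.62, 0.785, -0.001, -0.0]
contact_force: [-1.2, 1.3, -0.2]
opening: 0.0274
finger_force: 20.0
[ 0.52278891 -0.05395799  0.19321501] [-1.20805715  1.31108184 -0.24979733] [ 0.02037605 -0.15165909 -0.02515412] 0.027367730316474347
rod [ 0.50818666 -0.05380523] [ 0.53425268 -0.03889419]
[ 0.52176823 -0.05397596]
```

```bash

python3 -m inch '[0.0006,-0.0004,0.004,0,0,0,0,0,0.006,0,0,0,0,0,0.006,0,0,0,0,0,0.006,0,0,0,0,0,0.006,0,0,0]'
python3 -m inch '[0,0,0.006,0,0,0,0,0,0.006,0,0,0,0,0,0.006,0,0,0,0,0,0.006,0,0,0,0,0,0.004,0,0,0]'
python3 -m inch '[0,0,0.003,0,0,0,0,0,0.002,0,0,0,0,0,0.001,0,0,0,0,0,0,0,0,0,0,0,0,0,0,0]'
```

```text
time: 19.57
position: [0.5228, -0.0537, 0.1656]
orientation: [0.62, 0.785, -0.0, 0.001]
contact_force: [0.3, 0.3, -1.4]
opening: 0.0276
finger_force: 20.0
time: 19.98
position: [0.5227, -0.0537, 0.1375]
orientation: [0.62, 0.785, -0.0, 0.0]
contact_force: [-0.3, 0.0, -0.3]
opening: 0.0272
finger_force: 20.0
time: 20.4
position: [0.5231, -0.0538, 0.1325]
orientation: [0.62, 0.785, -0.0, 0.001]
contact_force: [-0.4, 0.5, -1.2]
opening: 0.0273
finger_force: 20.0
```

Clean descent, about 7 mm to go. Continuing to contact.

```bash

python3 -m inch '[0,0,0.002,0,0,0,0,0,0.002,0,0,0,0,0,0.001,0,0,0,0,0,0,0,0,0,0,0,0,0,0,0]'
python3 -m inch '[0,0,0.001,0,0,0,0,0,0.001,0,0,0,0,0,0.001,0,0,0,0,0,0,0,0,0,0,0,0,0,0,0]'
```

```text
time: 20.82
position: [0.5229, -0.0538, 0.1273]
orientation: [0.62, 0.785, -0.0, 0.001]
contact_force: [-1.0, -0.8, 0.1]
opening: 0.0273
finger_force: 20.0
time: 21.23
position: [0.5232, -0.0538, 0.1256]
orientation: [0.62, 0.785, -0.0, 0.001]
contact_force: [-2.9, 0.1, 8.7]
opening: 0.0272
finger_force: 20.0
```

```bash

python3 -m inch '[0,-0.0003,0.0008,0,0,0,0,0,0,0,0,0,0,0,0,0,0,0,0,0,0,0,0,0,0,0,0,0,0,0]'
python3 -m inch '[0,0,0,0,0,0,0,0,0,0,0,0,0,0,0,0,0,0,0,0,0,0,0,0,0,0,0,0,0,0]' 0.2 3
python3 -m inch '[0,0,-0.01,0,0,0,0,0,-0.02,0,0,0,0,0,-0.03,0,0,0,0,0,-0.03,0,0,0,0,0,-0.03,0,0,0]'
python3 -m inch '[-0.03,0,-0.02,0,0,0,-0.03,0,-0.01,0,0,0,-0.03,0,0,0,0,0,-0.03,0,0,0,0,0,-0.03,0,0,0,0,0]'
python3 -m inch '[-0.03,0,0,0,0,0,-0.03,0,0,0,0,0,-0.03,0,0,0,0,0,-0.02,0,0,0,0,0,0,0,0,0,0,0]'
python3 - <<'E'
from wr import *
a=imaging.capture('side');t=imaging.capture('top')
for n,c in(('side',a),('top',t)):
    x=cloud(c)
    m=near(x,0,(.522,-.055),.025,.140,.17);q=x[m];print(n,'cork top',len(q),q.min(0) if len(q) else '',q.max(0) if len(q) else '',np.median(q,0) if len(q) else '')
    m=near(x,0,(.522,-.055),.05,.066,.078);q=x[m]
    if len(q):print('shoulder',len(q),circ(cv2.convexHull((q[:,:2]*1e4).astype(np.float32))[:,0]/1e4,.038).x)
A=cv2.resize(a['pixels'][110:410,140:400],(520,600),interpolation=cv2.INTER_CUBIC);B=cv2.resize(t['pixels'][120:280,130:270],(280,320))
cv2.imwrite('pics/f.png',np.hstack([A,np.vstack([B,np.zeros((280,280,3),np.uint8)])]))
E
```

```text
time: 21.65
position: [0.5231, -0.0539, 0.1255]
orientation: [0.62, 0.785, 0.0, 0.001]
contact_force: [-2.8, 0.9, 12.8]
opening: 0.0277
finger_force: 20.0
time: 22.07
position: [0.5226, -0.0538, 0.1232]
orientation: [0.62, 0.785, -0.0, 0.0]
contact_force: [0.1, 0.4, 0.7]
opening: 0.0494
finger_force: 0.0
time: 22.48
position: [0.5222, -0.0536, 0.2452]
orientation: [0.62, 0.785, -0.0, 0.0]
contact_force: [0.1, 0.0, 0.2]
opening: 0.052
finger_force: 0.0
time: 22.9
position: [0.5575, -0.2009, 0.275]
orientation: [0.62, 0.785, -0.0, 0.001]
contact_force: [0.3, 0.1, 0.3]
opening: 0.0526
finger_force: 0.0
time: 23.32
position: [0.5833, -0.3114, 0.2741]
orientation: [0.621, 0.784, -0.001, 0.002]
contact_force: [0.1, -0.3, 0.1]
opening: 0.052
finger_force: 0.0
side cork top 0   
shoulder 301 [ 0.52181389 -0.05612001]
top cork top 115 [ 0.50929234 -0.06850859  0.14049595] [ 0.53463178 -0.04102753  0.15316369] [ 0.5228787  -0.05438028  0.1498133 ]
shoulder 593 [ 0.52164315 -0.05635293]
```

View pics/f.png

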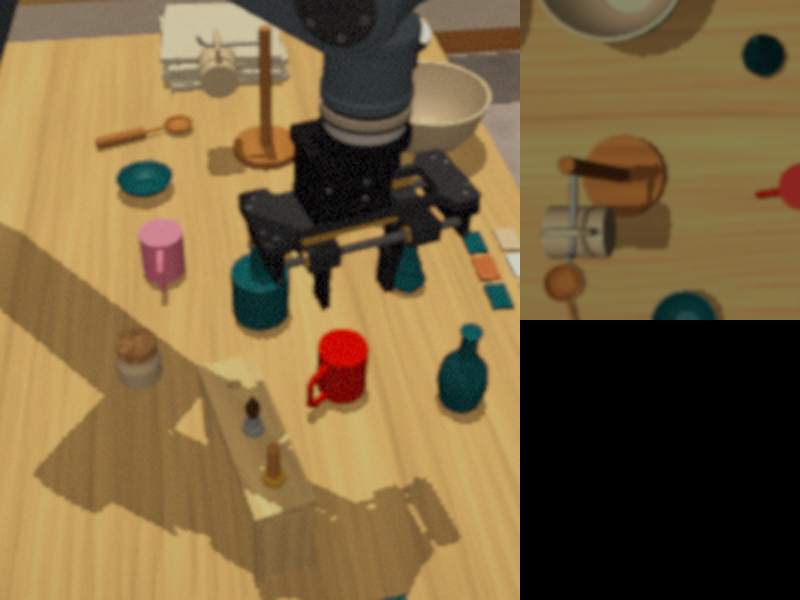

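The mug hangs on the hook (side 218,65; top inset 575,230). The cork top measures 0.150 m, which is lip height plus cork height, so it is fully home. The bottle hasn't shifted, the needle and brush are still in the rack, and the arm is clear.

```bash
python3 -c "
from plant import order;print(order.close_job())"
```

```text
the job is handed in; nothing more can be done
None
```

The job is handed in at about 23 s: the cream mug hangs by its handle on the hook, the dip rod's cork sits fully home on the bottle's lip, and the last pictures showed nothing else on the bench moved.

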